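# Sort the parts of a broken-down battery block

## Task

Sort the loose parts of the taken-apart battery block: stand the two magenta cells in the magenta tray and the two orange cells in the orange tray, one cell upright in each bay, and lay the brass link with its red insulator flat in the blue tray, insulator up, the bar along the tray. Do not tip over a cell on the way, and leave the tape roll and the little white dropper bottle where they are.

Things in the scene. Friction and masses are not known exactly. Their poses are not given: they have to be found in the camera images.
- magenta_1_centre (a point): magenta battery cell 1 of 2 (the two are alike and interchangeable): upright magenta cylinder, 32 mm diameter, 70 mm tall, 140 g, flat ends, pale terminal with a steel button 16 mm across on the magenta top face. The point is its centre, 35 mm above its foot; z along its axis, up. Loose.
- magenta_2_centre (a point): magenta battery cell 2 of 2 (the two are alike and interchangeable): upright magenta cylinder, 32 mm diameter, 70 mm tall, 140 g, flat ends, pale terminal with a steel button 16 mm across on the magenta top face. The point is its centre, 35 mm above its foot; z along its axis, up. Loose.
- orange_1_centre (a point): orange battery cell 1 of 2 (the two are alike and interchangeable): upright orange cylinder, 32 mm diameter, 70 mm tall, 140 g, flat ends, pale terminal with a steel button 16 mm across on the orange top face. The point is its centre, 35 mm above its foot; z along its axis, up. Loose.
- orange_2_centre (a point): orange battery cell 2 of 2 (the two are alike and interchangeable): upright orange cylinder, 32 mm diameter, 70 mm tall, 140 g, flat ends, pale terminal with a steel button 16 mm across on the orange top face. The point is its centre, 35 mm above its foot; z along its axis, up. Loose.
- link_centre (a point): Busbar link: flat brass bar 80 mm long (its x), 22 mm wide (its y), 6 mm thick, lying on the bench, with a red round standoff insulator 22 mm in diameter and 40 mm tall standing on its middle (46 mm tall in all); 120 g, loose. Grasp the insulator. The point lies on the insulator's axis, 23 mm above the underside of the bar; z up.
- magenta_tray: Open magenta tray, fixed to the bench, 68 mm (its x) by 132 mm (its y) outside, walls 4 mm thick and 18 mm high, floor 4 mm thick. A 4 mm divider as high as the walls parts it into two bays, each 60 by 60 mm inside, centred 32 mm either side of the tray's centre along its y. Origin: centre of the underside, on the bench top; z up.
- orange_tray: Open orange tray, fixed to the bench, 68 mm (its x) by 132 mm (its y) outside, walls 4 mm thick and 18 mm high, floor 4 mm thick. A 4 mm divider as high as the walls parts it into two bays, each 60 by 60 mm inside, centred 32 mm either side of the tray's centre along its y. Origin: centre of the underside, on the bench top; z up.
- link_tray: Open blue tray without divider, fixed to the bench, 68 mm (its x) by 132 mm (its y) outside, walls 4 mm thick and 18 mm high, floor 4 mm thick; inside 60 by 124 mm, so the bar fits only lying along the tray's y. Origin: centre of the underside, on the bench top; z up.
- tape_roll: Amber tape roll lying flat among the things, 44 mm outside diameter, 28 mm hole, 16 mm high, loose; not to be moved. Origin: centre of its underside; z up.
- flux_bottle: Small white dropper bottle standing among the things, 26 mm diameter, 72 mm tall, loose; not to be moved. Origin: centre of its underside; z up.

How it is judged:
By the outcome, as a careful person would: the job done as asked, in the order asked, and still so for the second after the job is handed in, with the robot touching nothing.
It also fails if it takes over 118 s, if anything falls off the work surface, if the arm or the gripper's body presses on something with over 40 N, if the wrist force passes 120 N, or if a joint passes its speed limit or range.

## Robot

A 7-joint arm with a two-finger parallel gripper is mounted at the origin on the work surface. World frame = base frame: x ahead of the robot, y to its left, z up, the work surface at z = 0. Lengths are in m, angles in rad, forces in N, time in s.
With the tool pointing down it reaches from about 0.4 to 0.85 m from the base axis. Payload 10.4 kg.
Tool frame: the origin (TCP) lies at the very end of the fingers, on their centre line; the grasp point (between the pads) lies 19 mm behind it (env.grip_depth is the distance from the TCP to the grasp point, in m); z points along the fingers, y is the direction in which the jaws open and shut (so a half turn about z gives the same grasp; the last joint's range is limited). The gripper opens to 85 mm and grips with 20 to 120 N. Pads are 22 mm wide; open, the fingers measure 114 mm over their backs; the gripper's body (76 mm by 85 mm) begins 54 mm behind the grasp point. The pads swing forward as they close: fully open they stand 13 mm farther back than shut.
Start: joints at [1.324, 0.332, -0.065, 1.46, 0.022, 1.35, -0.088], TCP at [0.139, -0.609, 0.231] pointing down, gripper open.
Joint ranges: [-2.6, 2.6], [-0.5, 2.12], [-1.47, 1.34], [0.16, 2.42], [-1.27, 4.41], [0.06, 2.06], [-2.6, 2.6]. Speed limits (rad/s): [2.22, 2.22, 2.79, 2.79, 3.14, 3.14, 3.14].

## Interface

Orientations are given as a unit quaternion [x, y, z, w].
In Python, from cell import status, imaging, sign_off, spotter, env gives the robot as it stands.
- The arm moves only by the tool carry_out, never from a script. Its argument "deltas" is one flat list of numbers, 4 for each row, row after row: the shift along the tool's x, y, z in mm, then the turn about the tool's z in rad. A call has 1 to 5 rows; each row shifts and turns the commanded pose from where the row before left it, along the tool's axes as they then stand; what a row does not reach is not made up. A row lasts 1/8 s, in which the tool goes at most 62.5 mm and 10.7 degrees, less where a joint would pass 70% of its speed; a pose out of reach is approached as far as the arm can. A call is refused whole if a number of a shift passes 62.5 or a number of a turn 0.188, either way. A call with a gripper value outside its range is refused whole. "grip" is the gripper's target within -1 to 1 (shut at 1, half-way at 0, fully open at -1), set as the call begins (left out, the last holds). The fingers move at their own pace and stop on an object; the grip force is fixed at half the most. Time passes only in rows, so rows that do not move let the fingers close. It gives the time, the measured TCP pose, the force and the opening at its end, in the units of the state.
- status.state(): the state, without advancing time (a new reading comes with each control period).
- imaging.capture(name): name is "scene" or "top"; returns a dict with "image" (400x640x3 uint8, blue, green, red), "depth" (400x640 float32, m along the optical axis (not along the pixel's ray), 0 where there is no reading), "vfov" (degrees; the focal length in pixels is half the picture's height over the tangent of half this angle, whatever the lens; pixels are square), "cx", "cy" (the principal point, pixels), "rvec" (rotation vector, rad) and "tvec" (3), from world to camera coordinates, as OpenCV has them. Camera axes: x right, y down, z forward; pixel columns grow to the right and rows downward; lengths in m; the calibration is good to about 2 mm. A picture is of the moment at which its call begins.
- sign_off(): hands the job in, once; it reports no verdict.
Trained networks look in a picture, given as the dict that the camera call returned (one of the last four; its "shot" number tells which), for a name from the list of things; names that differ only in an ending like _2 or _b are one class to them, and where a whole thing is asked for, a point or a joint stands for the part that bears it (a point fixed in the world has none). Each returns a list of dicts, best first, with "conf" (0 to 1); they miss things now and then, are a little off and sometimes report something else, mostly with a low value. They report only what shows in the picture. A call takes as long as a camera call.
- spotter.regions_of(target, picture): "pixels" (400x640 bool, what is visible of it) and "xy" ([column, row] in pixels, amid what is visible of it).
The state is a dict: "t": time; "joint_pos": joint angles; "joint_vel": joint speeds; "joint_efforts": joint torques, N m; "eef_pos": TCP position; "eef_rot": TCP orientation; "force": force on the tool from outside, world axes, zero at the start; "moment": the same for the moment, N m; "grip_width": finger opening in m.
Only numpy, scipy, OpenCV 4.12 (cv2) and the standard library are available. Lean on these libraries where they do the work, as an engineer would, in place of code of your own. Each camera call takes 0.05 s, during which the arm holds its last target.

## Working session

There is one attempt and no reset: what is moved stays moved. The work goes in short steps, Python scripts to look and compute and a tool call to move; the robot and the scene stay as the last step left them, time stands still between calls to the robot, and variables do not carry over. Pictures are saved under pics/ and viewed, and the job is handed in when it is done.

Besides the shell and the picture viewer there is one more tool, called after "Call:" by a JSON object that holds its "fn" and its "kwargs". carry_out: Moves the arm, as the interface text tells. Its arguments: {"type":"object","properties":{"deltas":{"type":"array","items":{"type":"number"}},"grip":{"type":"number"}},"required":["deltas"]}

```bash
ls; mkdir -p pics
cat > h.py <<'E'
import numpy as np,cv2
from cell import status,imaging,sign_off,spotter,env
def snap(name,fn=None):
    p=imaging.capture(name)
    if fn: cv2.imwrite('pics/'+fn,p['image'])
    return p
def world(p):
    d=p['depth'];h,w=d.shape
    f=h/2/np.tan(np.radians(p['vfov'])/2)
    u,v=np.meshgrid(np.arange(w),np.arange(h))
    c=np.stack([(u-p['cx'])/f*d,(v-p['cy'])/f*d,d],-1)
    R=cv2.Rodrigues(np.array(p['rvec'],float))[0]
    return (c-np.array(p['tvec']).ravel())@R
E
python3 - <<'E'
from h import *
s=status.state();print(s)
for n in('scene','top'):
    p=snap(n,n+'0.png');W=world(p);print(n,p['vfov'],p['cx'],p['cy'],p['rvec'],p['tvec'])
    for t in ['magenta_1_centre','orange_1_centre','link_centre','magenta_tray','orange_tray','link_tray','tape_roll','flux_bottle']:
        for r in spotter.regions_of(t,p):
            m=r['pixels']&(p['depth']>0);P=W[m]
            if len(P)==0: continue
            zt=np.percentile(P[:,2],98);T=P[P[:,2]>zt-.006]
            print(t,round(r['conf'],2),np.round(r['xy']),m.sum(),'mean',P.mean(0).round(3),'ztop',zt.round(3),'topmid',((T.min(0)+T.max(0))/2).round(4),'ext',np.ptp(T,axis=0).round(3))
E
```

```text
pics
{'t': 0.0, 'joint_pos': array([ 1.32440248,  0.33290309, -0.06468607,  1.46094164,  0.02161081,
        1.34989183, -0.08848607]), 'joint_vel': array([-0.0027651 , -0.00046731, -0.0001499 ,  0.00237552,  0.0019343 ,
       -0.00120871,  0.00079466]), 'joint_efforts': array([-1.48836352e-03, -6.25450587e+01,  4.81970957e-02, -3.91607845e+01,
        1.61367684e-02,  9.84110346e-03,  6.80184758e-05]), 'eef_pos': array([ 0.13860683, -0.60905361,  0.23049625]), 'eef_rot': array([ 9.93744461e-01,  1.11675521e-01, -1.21141749e-04, -7.13863232e-04]), 'force': array([ 0.79981571, -0.25069221,  0.38415443]), 'moment': array([-0.02977211, -0.0094498 , -0.09073683]), 'grip_width': 0.08534614561993693}
scene 55.784562326689844 321.2088080774967 203.80634819261851 [ 2.27985701  1.31805659 -0.37844969] [-0.2690682  -0.36756774  0.99920801]
magenta_1_centre 0.95 [161. 239.] 565 mean [ 0.459 -0.283  0.051] ztop 0.073 topmid [ 0.4518 -0.2839  0.071 ] ext [0.03  0.03  0.008]
orange_1_centre 0.6 [300. 175.] 469 mean [ 0.458 -0.001  0.049] ztop 0.073 topmid [0.4519 0.0021 0.0706] ext [0.031 0.031 0
[... 1573 characters left out ...]
85 0.054] ztop 0.072 topmid [0.4286 0.2904 0.0698] ext [0.03  0.03  0.008]
orange_tray 0.67 [396. 162.] 1846 mean [ 0.633 -0.203  0.007] ztop 0.02 topmid [ 0.631  -0.2025  0.0184] ext [0.086 0.139 0.009]
link_tray 0.81 [195. 177.] 2002 mean [0.599 0.238 0.007] ztop 0.02 topmid [0.598  0.2373 0.0184] ext [0.068 0.134 0.009]
link_tray 0.68 [396. 164.] 1882 mean [ 0.633 -0.204  0.007] ztop 0.02 topmid [ 0.631  -0.2025  0.0184] ext [0.086 0.139 0.009]
tape_roll 0.7 [248. 212.] 221 mean [0.516 0.118 0.014] ztop 0.019 topmid [0.5154 0.1155 0.0171] ext [0.042 0.041 0.008]
flux_bottle 0.63 [354. 219.] 147 mean [ 0.508 -0.104  0.048] ztop 0.073 topmid [ 0.5109 -0.1054  0.071 ] ext [0.008 0.007 0.006]
```

View pics/scene0.png

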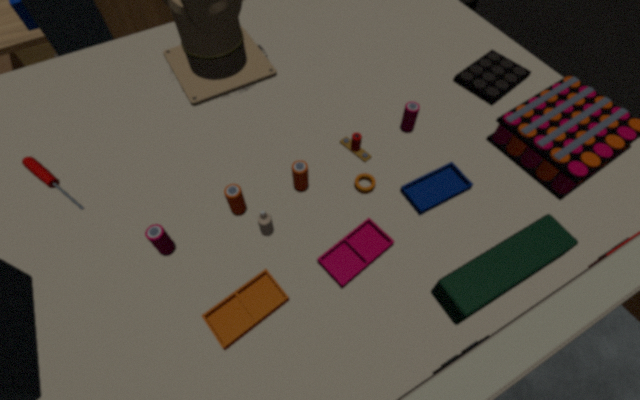

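View pics/top0.png

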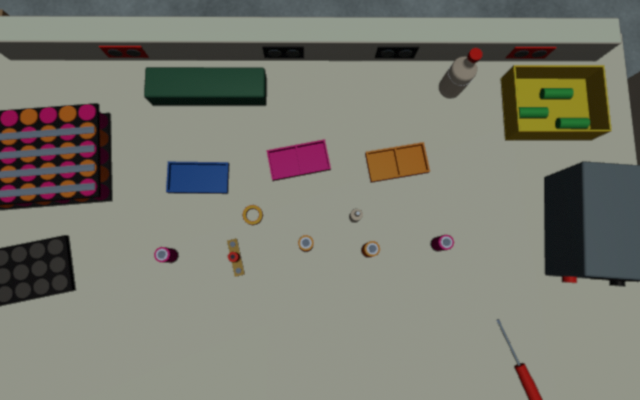

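The scene view shows the cells at about (160,239), (235,198), (300,175) and (411,116), the link at (356,147), the bottle at (265,223) and the tape at (365,183). The top view matches. A tall grey box stands at about (590,220) in the top view. Next I'll measure the tray and link yaws and fit the cell circles.

```bash
cat > meas.py <<'E'
from h import *
def measure(p,W=None,verbose=True):
    W=world(p) if W is None else W
    hsv=cv2.cvtColor(p['image'],cv2.COLOR_BGR2HSV);ok=p['depth']>0
    # cells: anything with top z .062-.08 in work area
    m=ok&(W[...,2]>.064)&(W[...,2]<.08)&(W[...,0]>.33)&(W[...,0]<.75)&(abs(W[...,1])<.45)
    n,l=cv2.connectedComponents(m.astype(np.uint8))
    for i in range(1,n):
        q=l==i
        if q.sum()<15: continue
        P=W[q];c,r=cv2.minEnclosingCircle(P[:,:2].astype(np.float32).reshape(-1,1,2))
        print('cell-ish',q.sum(),'c',np.round(c,4),'r',round(r,4),'mean',P.mean(0).round(4),'hue',np.median(hsv[q][:,0]))
def rect(p,t,W,zlo,zhi):
    for r in spotter.regions_of(t,p)[:1]:
        m=r['pixels']&(p['depth']>0)&(W[...,2]>zlo)&(W[...,2]<zhi);P=W[m][:,:2].astype(np.float32)
        c,s,a=cv2.minAreaRect(P.reshape(-1,1,2));print(t,round(r['conf'],2),np.round(c,4),np.round(s,4),'ang',round(a,1))
E
python3 - <<'E'
from meas import *
for n in('scene','top'):
    p=snap(n);W=world(p);print(n);measure(p,W)
    for t in['magenta_tray','orange_tray','link_tray']: rect(p,t,W,.012,.03)
    rect(p,'link_centre',W,.003,.014)
    m=(p['depth']>0)&(W[...,2]>.085)&(abs(W[...,1])<1)&(W[...,0]<1.2)&(W[...,0]>.2)
    k,l,st,_=cv2.connectedComponentsWithStats(m.astype(np.uint8))
    for i in range(1,k):
        if st[i,4]>80:
            P=W[l==i];print('obst',P.min(0).round(2),P.max(0).round(2))
E
```

```text
scene
cell-ish 147 c [0.4288 0.291 ] r 0.017 mean [0.4313 0.2895 0.0696] hue 170.0
cell-ish 1148 c [0.6463 0.4436] r 0.1008 mean [0.6451 0.4379 0.0732] hue 110.0
cell-ish 190 c [0.4517 0.0015] r 0.0164 mean [0.4537 0.0012 0.0701] hue 12.0
cell-ish 208 c [ 0.4395 -0.1333] r 0.0164 mean [ 0.4411 -0.1332  0.07  ] hue 12.0
cell-ish 33 c [ 0.5126 -0.1046] r 0.0054 mean [ 0.5135 -0.1048  0.0703] hue 17.0
cell-ish 260 c [ 0.4514 -0.2848] r 0.0165 mean [ 0.4534 -0.2841  0.0701] hue 169.0
magenta_tray 0.86 [0.6378 0.0177] [0.0688 0.1333] ang 10.9
orange_tray 0.71 [ 0.6322 -0.2014] [0.0696 0.1321] ang 9.7
link_tray 0.94 [0.5986 0.2383] [0.1345 0.0693] ang 89.5
link_centre 0.92 [0.425  0.1529] [0.078  0.0231] ang 13.3
obst [ 0.87 -0.07  0.09] [0.93 0.42 0.1 ]
obst [ 0.41 -0.54  0.09] [ 0.6  -0.52  0.09]
top
cell-ish 1100 c [0.6462 0.4442] r 0.1009 mean [0.6328 0.4386 0.0729] hue 126.0
cell-ish 21 c [ 0.5103 -0.1051] r 0.0052 mean [ 0.5104 -0.1049  0.0699] hue 75.0
cell-ish 187 c [0.451  0.0012] r 0.0158 mean [0.4509 0.0009 0.0684] hue 18.0
cell-ish 188 c [ 0.4509 -0.2857] r 0.0157 mean [ 0.4507 -0.2852  0.0686] hue 155.0
cell-ish 194 c [ 0.4385 -0.1339] r 0.0159 mean [ 0.4383 -0.1338  0.0687] hue 18.0
cell-ish 200 c [0.429  0.2903] r 0.0158 mean [0.4288 0.2897 0.0685] hue 158.0
magenta_tray 0.64 [0.6376 0.0164] [0.0694 0.1318] ang 10.7
orange_tray 0.88 [ 0.632  -0.2026] [0.0686 0.1329] ang 9.7
link_tray 0.75 [0.5981 0.2372] [0.1331 0.0682] ang 89.8
link_centre 0.85 [0.4246 0.1516] [0.0777 0.022 ] ang 13.5
obst [ 0.87 -0.68  0.09] [0.94 0.65 0.1 ]
obst [ 0.78 -0.36  0.09] [ 0.83 -0.3   0.17]
obst [ 0.37 -0.64  0.09] [ 0.6  -0.51  0.15]
```

```bash
cat > go.py <<'E'
import sys
from h import *
from scipy.spatial.transform import Rotation as Ro
s=status.state();R=Ro.from_quat(s['eef_rot']).as_matrix()
t=np.array([float(v) for v in sys.argv[1:4]])
d=R.T@(t-s['eef_pos'])*1000
a=np.degrees(np.arctan2(R[1,0],R[0,0]))
n=int(np.ceil(np.linalg.norm(d)/50))
print('total mm',d.round(1),'n',n,'per row',(d/max(n,1)).round(1),'yaw x',round(a,2),'t',round(s['t'],2),'j',s['joint_pos'].round(2),'tilt',R[:,2].round(4))
E
python3 go.py .451 -.285 .15
```

```text
total mm [ 376.5 -247.    81.3] n 10 per row [ 37.6 -24.7   8.1] yaw x 12.82 t 1.4 j [ 1.32  0.33 -0.06  1.46  0.02  1.35 -0.09] tilt [ 0. -0. -1.]
```

Call:
{"fn": "carry_out", "kwargs": {"deltas": [38,-25,8,0,38,-25,8,0,38,-25,8,0,38,-25,8,0,38,-25,8,0], "grip": -0.2}}

```text
t: 2.02
eef_pos: [0.2972, -0.4443, 0.1913]
eef_rot: [0.994, 0.112, 0.0, 0.0]
force: [-0.8, -0.4, -0.6]
grip_width: 0.0508
```

Call:
{"fn": "carry_out", "kwargs": {"deltas": [38,-25,8,0,38,-25,8,0,38,-25,8,0,38,-25,8,0,34,-22,8,0]}}

```text
t: 2.65
eef_pos: [0.4517, -0.2838, 0.1513]
eef_rot: [0.994, 0.112, 0.0, 0.0]
force: [0.6, -1.0, -0.3]
grip_width: 0.0512
```

Call:
{"fn": "carry_out", "kwargs": {"deltas": [0,0,0,0,0,0,0,0]}}

```text
t: 2.9
eef_pos: [0.4502, -0.2857, 0.1514]
eef_rot: [0.994, 0.112, -0.0, 0.0]
force: [-0.4, -0.5, 0.1]
grip_width: 0.0509
```

```bash
python3 go.py .451 -.285 .04; python3 -c "
from h import *
print(status.state()['grip_width'],env.grip_depth); snap('scene','s1.png');snap('top','t1.png')"
```

```text
total mm [  1.   -0.5 111.4] n 3 per row [ 0.3 -0.2 37.1] yaw x 12.81 t 2.9 j [ 0.81  0.22 -0.37  1.79  0.09  1.15 -0.94] tilt [-2.e-04 -4.e-04 -1.e+00]
0.05094399966890192 0.0187
```

Call:
{"fn": "carry_out", "kwargs": {"deltas": [1,0,30,0,0,0,30,0,0,0,26,0,0,0,18,0,0,0,12,0]}}

```text
t: 3.62
eef_pos: [0.4512, -0.2855, 0.0347]
eef_rot: [0.994, 0.111, -0.0, 0.0]
force: [-0.3, -0.5, 0.0]
grip_width: 0.0508
```

Call:
{"fn": "carry_out", "kwargs": {"deltas": [0,0,0,0,0,0,0,0,0,0,0,0,0,0,0,0,0,0,0,0], "grip": 1}}

```text
t: 4.25
eef_pos: [0.4516, -0.285, 0.0355]
eef_rot: [0.994, 0.112, 0.0, 0.0]
force: [-0.6, 0.7, -2.5]
grip_width: 0.0304
```

Call:
{"fn": "carry_out", "kwargs": {"deltas": [0,0,-10,0,0,0,-25,0,0,0,-40,0,0,0,-30,0,0,0,-10,0]}}

```text
t: 4.88
eef_pos: [0.4524, -0.2854, 0.1527]
eef_rot: [0.994, 0.112, 0.001, 0.001]
force: [0.5, -0.1, -1.9]
grip_width: 0.0304
```

```bash
python3 go.py .6437 -.0144 .15; python3 -c "
from h import *
print(status.state()['force']); snap('scene','s2.png')"
```

```text
total mm [ 246.6 -221.8    2.7] n 7 per row [ 35.2 -31.7   0.4] yaw x 12.83 t 4.88 j [ 0.81  0.22 -0.38  1.79  0.09  1.15 -0.94] tilt [ 0.0029 -0.0021 -1.    ]
[ 0.54896282 -0.12975174 -1.87170499]
```

View pics/s2.png

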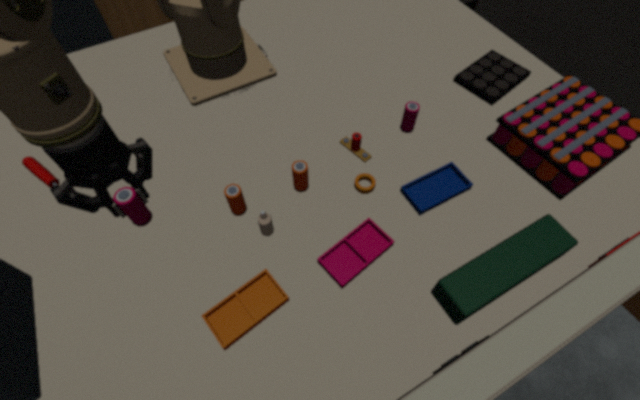

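The magenta cell is held upright at about (130,205), with the others undisturbed.

Call:
{"fn": "carry_out", "kwargs": {"deltas": [20,-18,0,0,36,-32,0,0,36,-32,0,0,36,-32,0,0,36,-32,0,0]}}

```text
t: 5.55
eef_pos: [0.5791, -0.1049, 0.1489]
eef_rot: [0.994, 0.112, -0.001, -0.0]
force: [0.3, -0.8, -1.1]
grip_width: 0.0304
```

Call:
{"fn": "carry_out", "kwargs": {"deltas": [36,-32,0,0,28,-26,0,0,18,-17,0,0,0,0,0,0,0,0,0,0]}}

```text
t: 6.18
eef_pos: [0.6416, -0.0158, 0.1492]
eef_rot: [0.994, 0.111, -0.001, 0.0]
force: [0.3, -0.5, -1.7]
grip_width: 0.0304
```

```bash
python3 go.py .6437 -.0144 .041
```

```text
total mm [  2.5  -1.  108.2] n 3 per row [ 0.8 -0.3 36.1] yaw x 12.79 t 6.17 j [ 0.33  0.47 -0.51  1.49  0.24  1.24 -1.55] tilt [-1.7e-03 -6.0e-04 -1.0e+00]
```

Call:
{"fn": "carry_out", "kwargs": {"deltas": [2,-1,30,0,0,0,35,0,0,0,25,0,0,0,12,0,0,0,5,0]}}

```text
t: 6.8
eef_pos: [0.6439, -0.0143, 0.0431]
eef_rot: [0.994, 0.111, -0.0, 0.0]
force: [-0.3, -0.8, -1.8]
grip_width: 0.0307
```

Call:
{"fn": "carry_out", "kwargs": {"deltas": [0,0,2,0,0,0,0,0]}}

```text
t: 7.05
eef_pos: [0.6445, -0.0135, 0.0421]
eef_rot: [0.994, 0.112, 0.001, 0.0]
force: [-0.0, 0.1, -1.7]
grip_width: 0.0307
```

```bash
python3 go.py .6437 -.0144 .0395
```

```text
total mm [-1.   0.7  2.6] n 1 per row [-1.   0.7  2.6] yaw x 12.82 t 7.05 j [ 0.31  0.58 -0.48  1.58  0.3   1.05 -1.6 ] tilt [ 1.1e-03 -2.0e-04 -1.0e+00]
```

Call:
{"fn": "carry_out", "kwargs": {"deltas": [0,0,2,0,0,0,0,0]}}

```text
t: 7.3
eef_pos: [0.6442, -0.0134, 0.0395]
eef_rot: [0.994, 0.112, 0.0, 0.0]
force: [1.0, 0.0, -0.2]
grip_width: 0.0306
```

Call:
{"fn": "carry_out", "kwargs": {"deltas": [0,0,0.5,0,0,0,0,0]}}

```text
t: 7.55
eef_pos: [0.6444, -0.0134, 0.0395]
eef_rot: [0.994, 0.112, 0.0, 0.0]
force: [-1.2, -0.1, 5.2]
grip_width: 0.0305
```

Call:
{"fn": "carry_out", "kwargs": {"deltas": [0,0,0,0,0,0,0,0,0,0,0,0], "grip": -0.2}}

```text
t: 7.92
eef_pos: [0.644, -0.0134, 0.0386]
eef_rot: [0.994, 0.112, -0.0, 0.0]
force: [-1.2, -0.6, -0.9]
grip_width: 0.0511
```

Call:
{"fn": "carry_out", "kwargs": {"deltas": [0,0,-15,0,0,0,-30,0,0,0,-40,0,0,0,-25,0,0,0,0,0]}}

```text
t: 8.55
eef_pos: [0.6455, -0.0132, 0.1521]
eef_rot: [0.994, 0.112, 0.002, 0.0]
force: [-0.0, -0.4, -0.7]
grip_width: 0.0514
```

```bash
python3 go.py .4288 .2905 .15;python3 -c "
from h import *
snap('scene','s3.png')"
```

```text
total mm [-143.9 -344.2    1. ] n 8 per row [-18.  -43.    0.1] yaw x 12.82 t 8.55 j [ 0.33  0.47 -0.51  1.48  0.24  1.24 -1.56] tilt [ 5.e-03 -2.e-04 -1.e+00]
```

View pics/s3.png

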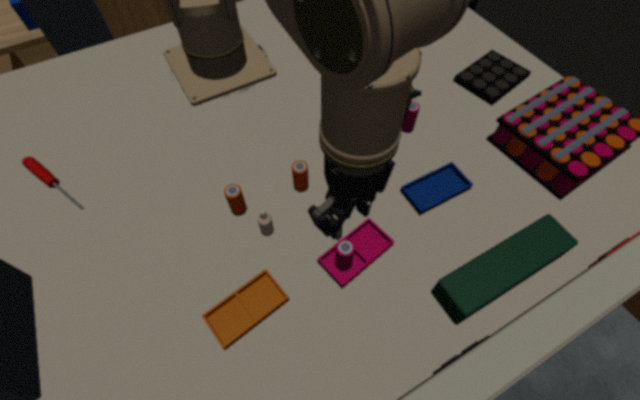

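The first magenta cell stands in its bay at (345,255). Joint 7 would run near its limit farther left, so I'll turn the tool first.

Call:
{"fn": "carry_out", "kwargs": {"deltas": [0,0,0,-0.125,0,0,0,-0.125,0,0,0,-0.125,0,0,0,-0.125,0,0,0,0]}}

```text
t: 9.22
eef_pos: [0.6435, -0.0135, 0.1477]
eef_rot: [0.935, 0.354, -0.001, -0.0]
force: [-0.1, 0.3, 0.6]
grip_width: 0.0512
```

```bash
python3 go.py .4288 .2905 .15
```

```text
total mm [  40.2 -370.    -1.9] n 8 per row [  5.  -46.2  -0.2] yaw x 41.43 t 9.22 j [ 0.39  0.5  -0.59  1.48  0.28  1.25 -1.09] tilt [-1.7e-03  3.0e-04 -1.0e+00]
```

Call:
{"fn": "carry_out", "kwargs": {"deltas": [2,-20,0,0,5,-46,0,0,5,-46,0,0,5,-46,0,0,5,-46,0,0]}}

```text
t: 9.85
eef_pos: [0.5232, 0.1562, 0.1487]
eef_rot: [0.935, 0.354, -0.0, 0.0]
force: [0.2, 0.3, 0.1]
grip_width: 0.051
```

Call:
{"fn": "carry_out", "kwargs": {"deltas": [5,-46,0,0,5,-46,0,0,5,-46,0,0,3,-28,0,0,0,0,0,0]}}

```text
t: 10.48
eef_pos: [0.4261, 0.2929, 0.1488]
eef_rot: [0.935, 0.356, -0.0, -0.0]
force: [-0.2, 0.5, -0.2]
grip_width: 0.0513
```

Call:
{"fn": "carry_out", "kwargs": {"deltas": [0,0,0,0]}}

```text
t: 10.6
eef_pos: [0.4287, 0.2898, 0.1486]
eef_rot: [0.935, 0.354, -0.0, 0.0]
force: [0.7, -0.9, 1.0]
grip_width: 0.0513
```

```bash
python3 go.py .4288 .2905 .035
```

```text
total mm [  0.6  -0.5 113.6] n 3 per row [ 0.2 -0.2 37.9] yaw x 41.41 t 10.6 j [ 0.04  0.25 -0.81  1.81  0.2   1.16 -1.69] tilt [ 1.e-04 -9.e-04 -1.e+00]
```

Call:
{"fn": "carry_out", "kwargs": {"deltas": [0,0,30,0,0,0,30,0,0,0,26,0,0,0,18,0,0,0,10,0]}}

```text
t: 11.22
eef_pos: [0.4291, 0.2897, 0.034]
eef_rot: [0.935, 0.353, -0.0, 0.0]
force: [0.2, 0.3, -0.2]
grip_width: 0.0512
```

Call:
{"fn": "carry_out", "kwargs": {"deltas": [0,0,0,0,0,0,0,0,0,0,0,0,0,0,0,0,0,0,0,0], "grip": 1}}

```text
t: 11.85
eef_pos: [0.4291, 0.2903, 0.035]
eef_rot: [0.935, 0.354, 0.0, 0.0]
force: [-0.1, -0.1, 1.1]
grip_width: 0.0306
```

Call:
{"fn": "carry_out", "kwargs": {"deltas": [0,0,-10,0,0,0,-25,0,0,0,-40,0,0,0,-30,0,0,0,-10,0]}}

```text
t: 12.48
eef_pos: [0.4297, 0.2909, 0.1519]
eef_rot: [0.935, 0.354, 0.002, -0.0]
force: [0.3, -1.2, -2.3]
grip_width: 0.031
```

```bash
python3 go.py .6317 .0484 .15
```

```text
total mm [ -9.3 315.5   2.2] n 7 per row [-1.3 45.1  0.3] yaw x 41.48 t 12.47 j [ 0.04  0.25 -0.82  1.81  0.2   1.16 -1.68] tilt [ 0.003   0.0011 -1.    ]
```

Call:
{"fn": "carry_out", "kwargs": {"deltas": [-1,20,0,0,-1,45,0,0,-1,45,0,0,-2,45,0,0,-1,45,0,0]}}

```text
t: 13.1
eef_pos: [0.5573, 0.1351, 0.1489]
eef_rot: [0.935, 0.354, -0.001, 0.0]
force: [0.9, 0.2, -1.7]
grip_width: 0.031
```

Call:
{"fn": "carry_out", "kwargs": {"deltas": [-1,45,0,0,-1,40,0,0,-1,30,0,0,0,0,0,0,0,0,0,0]}}

```text
t: 13.72
eef_pos: [0.6301, 0.0491, 0.149]
eef_rot: [0.935, 0.354, -0.001, -0.0]
force: [0.7, 0.2, -1.6]
grip_width: 0.0306
```

```bash
python3 go.py .6317 .0484 .0395
```

```text
total mm [  0.8   1.7 109.5] n 3 per row [ 0.3  0.6 36.5] yaw x 41.51 t 13.72 j [ 0.32  0.48 -0.63  1.52  0.29  1.24 -1.19] tilt [-1.5e-03  5.0e-04 -1.0e+00]
```

Call:
{"fn": "carry_out", "kwargs": {"deltas": [1,2,30,0,0,0,35,0,0,0,25,0,0,0,12,0,0,0,5,0]}}

```text
t: 14.35
eef_pos: [0.6327, 0.0482, 0.0427]
eef_rot: [0.935, 0.354, -0.0, -0.0]
force: [-0.6, -0.0, -1.6]
grip_width: 0.0307
```

Call:
{"fn": "carry_out", "kwargs": {"deltas": [0,0,2,0,0,0,0,0,0,0,0,0]}}

```text
t: 14.72
eef_pos: [0.6333, 0.0475, 0.0415]
eef_rot: [0.935, 0.354, 0.0, 0.0]
force: [-0.6, 1.0, -1.1]
grip_width: 0.0304
```

Call:
{"fn": "carry_out", "kwargs": {"deltas": [0,0,2,0,0,0,0.5,0,0,0,0,0]}}

```text
t: 15.1
eef_pos: [0.6333, 0.0475, 0.039]
eef_rot: [0.935, 0.354, 0.0, 0.0]
force: [-1.6, -0.7, 5.3]
grip_width: 0.0303
```

Call:
{"fn": "carry_out", "kwargs": {"deltas": [0,0,0,0,0,0,0,0,0,0,0,0], "grip": -0.2}}

```text
t: 15.48
eef_pos: [0.6329, 0.0474, 0.0381]
eef_rot: [0.935, 0.354, -0.0, -0.0]
force: [-0.3, -0.1, 0.4]
grip_width: 0.0514
```

Call:
{"fn": "carry_out", "kwargs": {"deltas": [0,0,-15,0,0,0,-30,0,0,0,-40,0,0,0,-25,0,0,0,0,0]}}

```text
t: 16.1
eef_pos: [0.6343, 0.0479, 0.1517]
eef_rot: [0.935, 0.354, 0.002, 0.001]
force: [-0.1, 0.3, -0.1]
grip_width: 0.0513
```

```bash
python3 go.py .4513 .0013 .15
```

```text
total mm [-168.   -86.3    0.8] n 4 per row [-42.  -21.6   0.2] yaw x 41.47 t 16.1 j [ 0.32  0.48 -0.63  1.51  0.29  1.24 -1.19] tilt [ 4.8e-03  2.0e-04 -1.0e+00]
```

Call:
{"fn": "carry_out", "kwargs": {"deltas": [-30,-15,0,0,-42,-22,0,0,-42,-22,0,0,-35,-18,0,0,-19,-9,0,0]}}

```text
t: 16.73
eef_pos: [0.448, -0.0001, 0.1478]
eef_rot: [0.935, 0.354, -0.001, 0.0]
force: [-0.4, -0.8, -0.3]
grip_width: 0.0514
```

Call:
{"fn": "carry_out", "kwargs": {"deltas": [0,0,0,0,0,0,0,0]}}

```text
t: 16.98
eef_pos: [0.4507, 0.0008, 0.1484]
eef_rot: [0.935, 0.354, 0.0, 0.0]
force: [0.2, 0.6, 0.4]
grip_width: 0.0516
```

```bash
python3 go.py .4513 .0013 .035;python3 -c "
from h import *
snap('top','t3.png')"
```

```text
total mm [  0.7   0.  113.4] n 3 per row [ 0.2  0.  37.8] yaw x 41.48 t 16.98 j [ 0.57  0.06 -0.69  1.98  0.04  1.12 -0.98] tilt [ 5.e-04  0.e+00 -1.e+00]
```

View pics/t3.png

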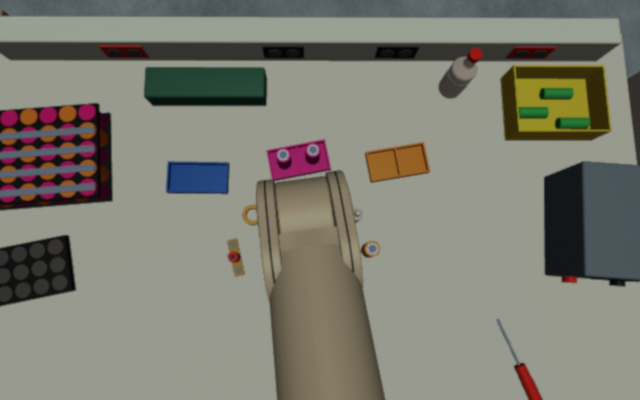

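Both magenta cells stand in separate bays at (283,156) and (313,150). On to orange.

Call:
{"fn": "carry_out", "kwargs": {"deltas": [1,0,30,0,0,0,30,0,0,0,26,0,0,0,18,0,0,0,9,0]}}

```text
t: 17.65
eef_pos: [0.4509, 0.0017, 0.0344]
eef_rot: [0.935, 0.354, -0.0, -0.0]
force: [0.0, 0.3, 0.3]
grip_width: 0.0509
```

Call:
{"fn": "carry_out", "kwargs": {"deltas": [0,0,0,0,0,0,0,0,0,0,0,0,0,0,0,0,0,0,0,0], "grip": 1}}

```text
t: 18.27
eef_pos: [0.4511, 0.0012, 0.0356]
eef_rot: [0.935, 0.354, 0.0, 0.0]
force: [-0.9, -0.3, 2.1]
grip_width: 0.0302
```

Call:
{"fn": "carry_out", "kwargs": {"deltas": [0,0,-10,0,0,0,-25,0,0,0,-40,0,0,0,-30,0,0,0,-10,0]}}

```text
t: 18.9
eef_pos: [0.4517, 0.0014, 0.1523]
eef_rot: [0.935, 0.354, 0.001, 0.001]
force: [-0.2, 1.7, -2.4]
grip_width: 0.0308
```

```bash
python3 go.py .6266 -.1705 .15
```

```text
total mm [ 17.2 244.6   3. ] n 5 per row [ 3.4 48.9  0.6] yaw x 41.47 t 18.9 j [ 0.58  0.06 -0.7   1.97  0.04  1.13 -0.98] tilt [ 3.1e-03 -8.0e-04 -1.0e+00]
```

Call:
{"fn": "carry_out", "kwargs": {"deltas": [1,22,0,0,3,42,0,0,4,48,0,0,4,48,0,0,3,42,0,0]}}

```text
t: 19.52
eef_pos: [0.5964, -0.1414, 0.149]
eef_rot: [0.935, 0.354, -0.001, -0.0]
force: [-0.2, -0.5, -0.4]
grip_width: 0.0304
```

Call:
{"fn": "carry_out", "kwargs": {"deltas": [2,28,0,0,0,15,0,0,0,0,0,0,0,0,0,0]}}

```text
t: 20.02
eef_pos: [0.6253, -0.1697, 0.1503]
eef_rot: [0.935, 0.355, -0.0, -0.0]
force: [-0.0, 0.6, -1.1]
grip_width: 0.0309
```

```bash
python3 go.py .6266 -.1705 .0395
```

```text
total mm [  0.5   1.5 110.8] n 3 per row [ 0.2  0.5 36.9] yaw x 41.54 t 20.02 j [ 0.6   0.49 -0.55  1.47  0.26  1.25 -0.83] tilt [-5.e-04  4.e-04 -1.e+00]
```

Call:
{"fn": "carry_out", "kwargs": {"deltas": [0,1,30,0,0,0,35,0,0,0,25,0,0,0,12,0,0,0,5,0]}}

```text
t: 20.65
eef_pos: [0.6264, -0.1713, 0.0435]
eef_rot: [0.935, 0.354, 0.0, 0.0]
force: [0.6, -0.5, -1.3]
grip_width: 0.0304
```

Call:
{"fn": "carry_out", "kwargs": {"deltas": [0,0,2,0,0,0,1,0,0,0,0,0]}}

```text
t: 21.02
eef_pos: [0.6268, -0.1718, 0.0409]
eef_rot: [0.935, 0.354, 0.0, 0.0]
force: [0.5, 0.8, -1.8]
grip_width: 0.0308
```

Call:
{"fn": "carry_out", "kwargs": {"deltas": [0,0,1.5,0,0,0,0.5,0,0,0,0,0]}}

```text
t: 21.4
eef_pos: [0.6269, -0.1718, 0.0397]
eef_rot: [0.935, 0.354, 0.0, 0.0]
force: [-3.7, 0.8, 8.7]
grip_width: 0.0301
```

Call:
{"fn": "carry_out", "kwargs": {"deltas": [0,0,0,0,0,0,0,0,0,0,0,0], "grip": -0.2}}

```text
t: 21.78
eef_pos: [0.6265, -0.1717, 0.0382]
eef_rot: [0.935, 0.354, -0.0, -0.0]
force: [-0.6, -1.2, 0.1]
grip_width: 0.051
```

Call:
{"fn": "carry_out", "kwargs": {"deltas": [0,0,-15,0,0,0,-30,0,0,0,-40,0,0,0,-25,0,0,0,0,0]}}

```text
t: 22.4
eef_pos: [0.6279, -0.1718, 0.1516]
eef_rot: [0.935, 0.354, 0.002, 0.001]
force: [0.7, 0.2, -0.8]
grip_width: 0.051
```

```bash
python3 go.py .439 -.1336 .15
```

```text
total mm [-116.3 -153.8    0.7] n 4 per row [-29.1 -38.4   0.2] yaw x 41.48 t 22.4 j [ 0.6   0.49 -0.55  1.47  0.27  1.25 -0.83] tilt [ 0.0047 -0.0014 -1.    ]
```

Call:
{"fn": "carry_out", "kwargs": {"deltas": [-17,-22,0,0,-30,-40,0,0,-30,-40,0,0,-25,-33,0,0,-14,-19,0,0]}}

```text
t: 23.02
eef_pos: [0.4353, -0.133, 0.1477]
eef_rot: [0.935, 0.354, -0.001, 0.0]
force: [0.9, 0.0, -0.8]
grip_width: 0.0513
```

Call:
{"fn": "carry_out", "kwargs": {"deltas": [0,0,0,0,0,0,0,0]}}

```text
t: 23.28
eef_pos: [0.438, -0.1333, 0.1483]
eef_rot: [0.935, 0.354, 0.0, 0.0]
force: [0.7, -0.4, 0.3]
grip_width: 0.0512
```

```bash
python3 go.py .439 -.1336 .035
```

```text
total mm [  0.5   0.8 113.3] n 3 per row [ 0.2  0.3 37.8] yaw x 41.47 t 23.27 j [ 0.8   0.07 -0.62  1.96  0.05  1.12 -0.68] tilt [ 4.e-04 -1.e-04 -1.e+00]
```

Call:
{"fn": "carry_out", "kwargs": {"deltas": [0,1,30,0,0,0,30,0,0,0,26,0,0,0,18,0,0,0,9,0]}}

```text
t: 23.9
eef_pos: [0.4384, -0.1335, 0.0341]
eef_rot: [0.935, 0.354, -0.0, -0.001]
force: [-0.1, -0.2, 0.3]
grip_width: 0.0515
```

Call:
{"fn": "carry_out", "kwargs": {"deltas": [0,0,0,0,0,0,0,0,0,0,0,0,0,0,0,0,0,0,0,0], "grip": 1}}

```text
t: 24.52
eef_pos: [0.4383, -0.134, 0.0355]
eef_rot: [0.935, 0.354, 0.0, 0.0]
force: [-0.4, 0.7, -2.0]
grip_width: 0.0307
```

Call:
{"fn": "carry_out", "kwargs": {"deltas": [0,0,-10,0,0,0,-25,0,0,0,-40,0,0,0,-30,0,0,0,-10,0]}}

```text
t: 25.15
eef_pos: [0.4392, -0.1342, 0.1524]
eef_rot: [0.935, 0.354, 0.001, 0.001]
force: [-0.4, -0.6, -1.7]
grip_width: 0.0308
```

```bash
python3 go.py .6374 -.2335 .15
```

```text
total mm [ 82.7 205.7   3.2] n 5 per row [16.5 41.1  0.6] yaw x 41.47 t 25.15 j [ 0.81  0.07 -0.63  1.96  0.05  1.13 -0.68] tilt [ 0.003  -0.0017 -1.    ]
```

Call:
{"fn": "carry_out", "kwargs": {"deltas": [8,20,0,0,16,40,0,0,17,42,0,0,17,42,0,0,14,34,0,0]}}

```text
t: 25.78
eef_pos: [0.6109, -0.2204, 0.1488]
eef_rot: [0.935, 0.354, -0.001, -0.001]
force: [0.4, -0.5, -0.6]
grip_width: 0.0307
```

Call:
{"fn": "carry_out", "kwargs": {"deltas": [8,20,0,0,3,8,0,0,0,0,0,0,0,0,0,0]}}

```text
t: 26.28
eef_pos: [0.6363, -0.2328, 0.1503]
eef_rot: [0.935, 0.354, -0.0, -0.0]
force: [-1.5, 0.4, -0.7]
grip_width: 0.0306
```

```bash
python3 go.py .6374 -.2335 .0395
```

```text
total mm [  0.5   1.3 110.8] n 3 per row [ 0.2  0.4 36.9] yaw x 41.5 t 26.27 j [ 0.66  0.56 -0.55  1.38  0.29  1.28 -0.75] tilt [-4.e-04 -0.e+00 -1.e+00]
```

Call:
{"fn": "carry_out", "kwargs": {"deltas": [0,1,30,0,0,0,35,0,0,0,25,0,0,0,12,0,0,0,5,0]}}

```text
t: 26.9
eef_pos: [0.6374, -0.234, 0.0435]
eef_rot: [0.935, 0.354, 0.0, 0.0]
force: [-0.2, -0.1, -1.7]
grip_width: 0.0308
```

Call:
{"fn": "carry_out", "kwargs": {"deltas": [0,0,2,0,0,0,1,0,0,0,1,0,0,0,0,0]}}

```text
t: 27.4
eef_pos: [0.6376, -0.2341, 0.0395]
eef_rot: [0.935, 0.354, 0.0, 0.0]
force: [0.3, 0.2, -1.2]
grip_width: 0.0307
```

Call:
{"fn": "carry_out", "kwargs": {"deltas": [0,0,0.5,0,0,0,0,0]}}

```text
t: 27.65
eef_pos: [0.6377, -0.2341, 0.0395]
eef_rot: [0.935, 0.354, 0.0, 0.0]
force: [-2.2, 1.5, 6.0]
grip_width: 0.0311
```

Call:
{"fn": "carry_out", "kwargs": {"deltas": [0,0,0,0,0,0,0,0,0,0,0,0], "grip": -0.2}}

```text
t: 28.02
eef_pos: [0.6375, -0.2341, 0.0387]
eef_rot: [0.935, 0.354, -0.0, -0.0]
force: [0.6, 0.2, 0.0]
grip_width: 0.0515
```

Call:
{"fn": "carry_out", "kwargs": {"deltas": [0,0,-15,0,0,0,-30,0,0,0,-40,0,0,0,-25,0,0,0,0,0]}}

```text
t: 28.65
eef_pos: [0.639, -0.2343, 0.1523]
eef_rot: [0.935, 0.354, 0.002, 0.002]
force: [0.0, 0.7, 0.2]
grip_width: 0.0515
```

```bash
python3 - <<'E'
from meas import *
p=snap('scene','s5.png');W=world(p);measure(p,W);rect(p,'link_centre',W,.003,.014)
E
python3 go.py .4248 .152 .15
```

```text
cell-ish 1140 c [0.6468 0.4422] r 0.1005 mean [0.6444 0.4378 0.0732] hue 113.0
cell-ish 32 c [ 0.5129 -0.1046] r 0.0056 mean [ 0.5134 -0.1051  0.0701] hue 17.5
cell-ish 263 c [0.6336 0.0482] r 0.0162 mean [0.6355 0.0468 0.0736] hue 168.0
cell-ish 290 c [ 0.6442 -0.0134] r 0.0164 mean [ 0.6459 -0.0149  0.0738] hue 167.0
cell-ish 330 c [ 0.6274 -0.1712] r 0.016 mean [ 0.6291 -0.1714  0.0738] hue 13.0
cell-ish 371 c [ 0.6382 -0.2337] r 0.0163 mean [ 0.6399 -0.233   0.0739] hue 13.0
link_centre 0.66 [0.4258 0.1532] [0.0795 0.0235] ang 12.7
total mm [  96.4 -430.1   -1.3] n 9 per row [ 10.7 -47.8  -0.1] yaw x 41.47 t 28.75 j [ 0.66  0.56 -0.54  1.38  0.29  1.28 -0.74] tilt [ 1.e-04 -3.e-04 -1.e+00]
```

View pics/s5.png

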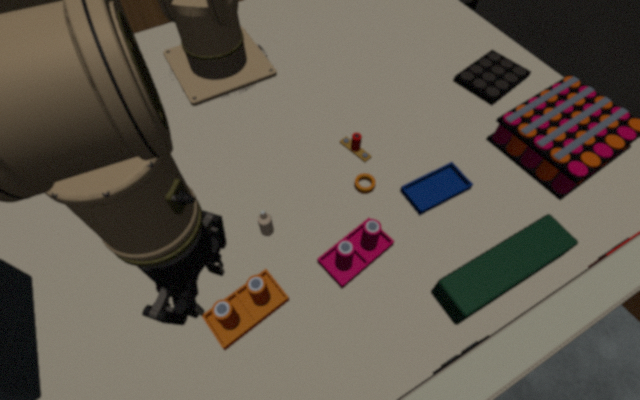

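All four cells stand upright in their bays, with fitted centres within about 2 mm of the targets, and the bottle hasn't moved. Now the link.

Call:
{"fn": "carry_out", "kwargs": {"deltas": [6,-25,0,0,11,-48,0,0,11,-50,0,0,11,-50,0,0,11,-50,0,0]}}

```text
t: 29.38
eef_pos: [0.5257, -0.0325, 0.1477]
eef_rot: [0.935, 0.354, -0.001, -0.0]
force: [0.6, 0.3, 0.7]
grip_width: 0.0515
```

Call:
{"fn": "carry_out", "kwargs": {"deltas": [11,-50,0,0,11,-50,0,0,11,-50,0,0,9,-38,0,0,4,-19,0,0]}}

```text
t: 30.0
eef_pos: [0.4233, 0.1531, 0.1482]
eef_rot: [0.935, 0.355, -0.001, 0.0]
force: [0.1, -0.6, 0.0]
grip_width: 0.0516
```

Call:
{"fn": "carry_out", "kwargs": {"deltas": [0,0,0,0,0,0,0,0]}}

```text
t: 30.25
eef_pos: [0.4253, 0.1503, 0.1485]
eef_rot: [0.936, 0.353, -0.0, 0.0]
force: [-0.1, -0.4, -0.8]
grip_width: 0.0512
```

```bash
python3 go.py .4250 .1518 .018
```

```text
total mm [  0.8  -1.3 130.5] n 3 per row [ 0.3 -0.4 43.5] yaw x 41.37 t 30.25 j [ 0.4   0.08 -0.85  1.97  0.07  1.12 -1.33] tilt [-4.e-04 -3.e-04 -1.e+00]
```

Call:
{"fn": "carry_out", "kwargs": {"deltas": [1,-1,30,0,0,0,40,0,0,0,34,0,0,0,18,0,0,0,8,0]}}

```text
t: 30.88
eef_pos: [0.4249, 0.1525, 0.0181]
eef_rot: [0.935, 0.354, -0.001, -0.0]
force: [-0.0, 0.3, -0.9]
grip_width: 0.0514
```

Call:
{"fn": "carry_out", "kwargs": {"deltas": [0,0,0,0,0,0,0,0,0,0,0,0,0,0,0,0,0,0,0,0], "grip": 1}}

```text
t: 31.5
eef_pos: [0.4257, 0.1533, 0.0198]
eef_rot: [0.935, 0.354, 0.001, 0.0]
force: [-0.7, -0.6, 7.5]
grip_width: 0.0202
```

Call:
{"fn": "carry_out", "kwargs": {"deltas": [0,0,0,0,0,0,0,0]}}

```text
t: 31.75
eef_pos: [0.4256, 0.1533, 0.0198]
eef_rot: [0.935, 0.354, 0.001, 0.0]
force: [-1.3, -0.2, 7.0]
grip_width: 0.0205
```

Call:
{"fn": "carry_out", "kwargs": {"deltas": [0,0,-10,0,0,0,-25,0,0,0,-40,0,0,0,-30,0,0,0,0,0]}}

```text
t: 32.38
eef_pos: [0.4261, 0.1535, 0.1262]
eef_rot: [0.935, 0.354, 0.002, 0.001]
force: [0.3, 0.3, -1.3]
grip_width: 0.02
```

```bash
python3 -c "
from h import *
print(status.state()['force']);snap('scene','s6.png')"
```

```text
[ 0.31935525  0.27881117 -1.28307337]
```

View pics/s6.png

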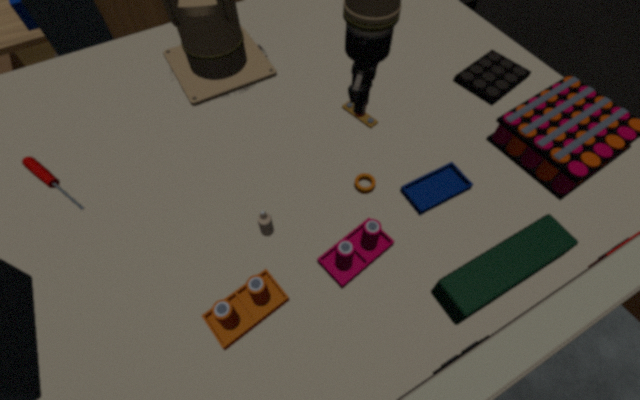

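The link is lifted level, with the bar at about (360,113). Turning it now.

Call:
{"fn": "carry_out", "kwargs": {"deltas": [0,0,-5,-0.1,0,0,-5,-0.15,0,0,-5,-0.15,0,0,0,-0.15,0,0,0,-0.15]}}

```text
t: 33.05
eef_pos: [0.424, 0.1529, 0.1377]
eef_rot: [0.755, 0.655, -0.001, -0.001]
force: [-0.8, 0.1, -1.6]
grip_width: 0.0203
```

Call:
{"fn": "carry_out", "kwargs": {"deltas": [0,0,0,-0.15,0,0,0,-0.15,0,0,0,-0.15,0,0,0,-0.12,0,0,0,-0.065]}}

```text
t: 33.67
eef_pos: [0.424, 0.1529, 0.1376]
eef_rot: [0.514, 0.858, -0.001, -0.001]
force: [0.7, -0.0, -1.3]
grip_width: 0.0201
```

Call:
{"fn": "carry_out", "kwargs": {"deltas": [0,0,0,0,0,0,0,0]}}

```text
t: 33.92
eef_pos: [0.4244, 0.153, 0.1383]
eef_rot: [0.516, 0.857, -0.0, -0.0]
force: [0.6, -1.0, -1.4]
grip_width: 0.0204
```

```bash
python3 go.py .5983 .2377 .13
```

```text
total mm [ -6.5 193.3   8.1] n 4 per row [-1.6 48.3  2. ] yaw x 117.88 t 33.92 j [ 0.5   0.11 -0.98  1.98  0.11  1.11 -0.03] tilt [-1.e-03 -1.e-04 -1.e+00]
```

Call:
{"fn": "carry_out", "kwargs": {"deltas": [-1,24,0,0,-2,45,0,0,-2,50,0,0,-1,45,0,0,0,29,0,0]}}

```text
t: 34.55
eef_pos: [0.5993, 0.239, 0.1376]
eef_rot: [0.516, 0.857, -0.0, -0.001]
force: [-0.5, 0.4, -1.3]
grip_width: 0.0199
```

Call:
{"fn": "carry_out", "kwargs": {"deltas": [0,0,0,0,0,0,0,0]}}

```text
t: 34.8
eef_pos: [0.5974, 0.2382, 0.1383]
eef_rot: [0.515, 0.857, -0.0, -0.0]
force: [-1.2, 0.5, -0.2]
grip_width: 0.0201
```

```bash
python3 go.py .5983 .2377 .024
python3 - <<'E'
from meas import *
for n in ('scene','top'):
    p=snap(n,'%s7.png'%n);W=world(p)
    m=(p['depth']>0)&(W[...,2]>.10)&(W[...,2]<.135)&(abs(W[...,0]-.598)<.05)&(abs(W[...,1]-.238)<.06)
    rect(p,'link_centre',W,.1,.14);print(m.sum())
E
```

```text
total mm [ -0.9   0.7 114.3] n 3 per row [-0.3  0.2 38.1] yaw x 117.95 t 34.8 j [ 0.16  0.58 -0.86  1.49  0.45  1.28 -0.26] tilt [-1.e-03 -4.e-04 -1.e+00]
link_centre 0.57 [0.5977 0.2232] [0.052 0.022] ang 89.6
291
link_centre 0.55 [0. 0.] [0. 0.] ang 0.0
0
```

View pics/scene7.png

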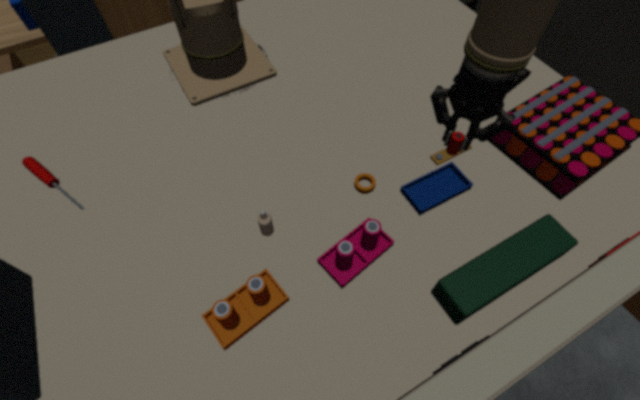

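The bar measures 89.6°, in line with the blue tray, and it is centred above it. Lowering.

Call:
{"fn": "carry_out", "kwargs": {"deltas": [-1,1,30,0,0,0,38,0,0,0,26,0,0,0,12,0,0,0,5,0]}}

```text
t: 35.62
eef_pos: [0.5995, 0.2378, 0.0279]
eef_rot: [0.515, 0.857, 0.0, 0.0]
force: [-0.4, 0.2, -0.0]
grip_width: 0.0199
```

Call:
{"fn": "carry_out", "kwargs": {"deltas": [0,0,2,0,0,0,0,0]}}

```text
t: 35.88
eef_pos: [0.5998, 0.2381, 0.0266]
eef_rot: [0.515, 0.857, 0.0, 0.0]
force: [-0.4, -0.5, -0.9]
grip_width: 0.0199
```

Call:
{"fn": "carry_out", "kwargs": {"deltas": [0,0,2,0,0,0,0.5,0,0,0,0,0]}}

```text
t: 36.25
eef_pos: [0.5997, 0.238, 0.0239]
eef_rot: [0.515, 0.857, 0.0, 0.0]
force: [-1.7, -1.9, 5.7]
grip_width: 0.02
```

Call:
{"fn": "carry_out", "kwargs": {"deltas": [0,0,0,0,0,0,0,0,0,0,0,0,0,0,0,0], "grip": -0.05}}

```text
t: 36.75
eef_pos: [0.5994, 0.2379, 0.0232]
eef_rot: [0.515, 0.857, -0.0, -0.0]
force: [-0.2, -1.0, -0.5]
grip_width: 0.0445
```

Call:
{"fn": "carry_out", "kwargs": {"deltas": [0,0,-10,0,0,0,-30,0,0,0,-40,0,0,0,-40,0,0,0,-40,0]}}

```text
t: 37.38
eef_pos: [0.5993, 0.238, 0.1854]
eef_rot: [0.515, 0.857, 0.0, 0.0]
force: [-0.3, 0.5, -0.2]
grip_width: 0.0447
```

Call:
{"fn": "carry_out", "kwargs": {"deltas": [20,-20,0,0,20,-45,0,0,20,-45,0,0,20,-30,0,0,0,0,0,0]}}

```text
t: 38.0
eef_pos: [0.4363, 0.2435, 0.1841]
eef_rot: [0.514, 0.858, -0.0, 0.001]
force: [0.2, -1.0, 1.1]
grip_width: 0.0448
```

Run:
```python
from meas import *
for n in ('scene','top'):
    p=snap(n,'%s8.png'%n);W=world(p);print(n);measure(p,W)
    rect(p,'link_centre',W,.006,.016);rect(p,'link_tray',W,.015,.03)
    rect(p,'tape_roll',W,.01,.03);rect(p,'link_centre',W,.044,.06)
print(status.state()['force'],status.state()['eef_pos'])
```

```text
scene
cell-ish 1134 c [0.6467 0.4388] r 0.1004 mean [0.6449 0.4378 0.0732] hue 105.0
cell-ish 33 c [ 0.5126 -0.1046] r 0.0054 mean [ 0.5133 -0.1051  0.07  ] hue 16.0
cell-ish 266 c [0.6343 0.0482] r 0.0159 mean [0.6356 0.0468 0.0737] hue 168.0
cell-ish 291 c [ 0.6442 -0.0137] r 0.016 mean [ 0.6459 -0.0147  0.0736] hue 167.0
cell-ish 332 c [ 0.6274 -0.1711] r 0.0163 mean [ 0.6292 -0.1714  0.0739] hue 13.0
cell-ish 367 c [ 0.6381 -0.2334] r 0.0161 mean [ 0.6398 -0.2331  0.0739] hue 14.0
link_centre 0.9 [0.5986 0.2368] [0.0796 0.0246] ang 89.1
link_tray 0.62 [0.5988 0.2393] [0.1346 0.0692] ang 89.6
tape_roll 0.67 [0.5167 0.1171] [0.0413 0.0437] ang 57.0
link_centre 0.9 [0.5999 0.2366] [0.0212 0.0205] ang 84.1
top
cell-ish 771 c [0.6651 0.4344] r 0.0824 mean [0.6607 0.4393 0.0728] hue 106.0
cell-ish 184 c [ 0.6434 -0.0143] r 0.0162 mean [ 0.643  -0.0145  0.0724] hue 160.0
cell-ish 186 c [ 0.6374 -0.2341] r 0.016 mean [ 0.6367 -0.2335  0.0721] hue 15.0
cell-ish 185 c [0.6331 0.0477] r 0.016 mean [0.6322 0.0472 0.0722] hue 160.0
cell-ish 186 c [ 0.6274 -0.1721] r 0.0165 mean [ 0.6258 -0.1716  0.0721] hue 15.0
cell-ish 18 c [ 0.5094 -0.1051] r 0.0047 mean [ 0.5105 -0.1055  0.0701] hue 84.5
link_centre 0.57 [0.5983 0.2355] [0.0211 0.0781] ang 0.1
link_tray 0.89 [0.5979 0.2361] [0.1312 0.0678] ang 89.8
tape_roll 0.46 [0.5144 0.1171] [0.0416 0.0395] ang 36.9
link_centre 0.57 [0.5976 0.2359] [0.0207 0.0171] ang 85.1
[ 0.03674543  1.40289993 -0.48931301] [0.43841754 0.24301299 0.18315793]
```

View pics/scene8.png

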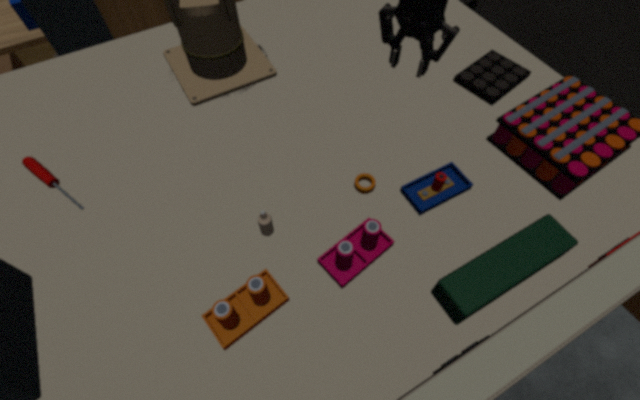

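View pics/top8.png

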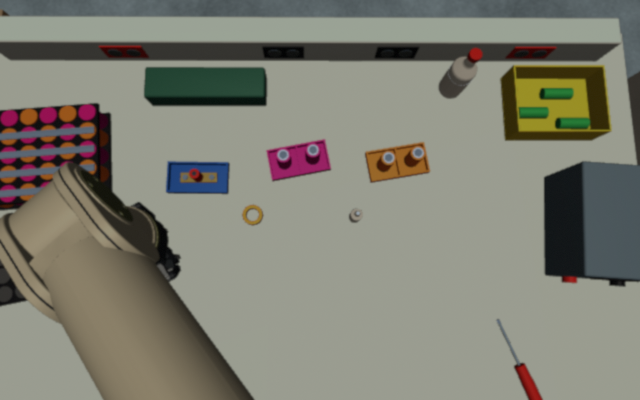

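Both views agree. There is a cell in each bay at (283,156), (313,150), (388,159) and (417,153) in the top view. The link lies flat along the blue tray at (196,176), and the tape and bottle haven't moved. The robot is clear, so I'm handing in.

```bash
python3 -c "
from h import *
print(np.abs(status.state()['joint_vel']).max()); print(sign_off())"
```

```text
0.004407035943335051
the job is handed in; nothing more can be done
None
```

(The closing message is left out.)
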